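# Lay the hair stacker in the fly-tying kit box and shut the lid

## Task

Tying is over: take the brass hair stacker from under the magnifier lamp and gently lay it down on its side in the free half of the kit box's big bay, beside the lidded pot, so that nothing stands above the rim. Then swing the lid over and shut it fully. Do not knock the lamp, and leave the vise, the thread spool and the white cup where they stand.

Things in the scene. Friction and masses are not known exactly. Their poses are not given: they have to be found in the camera images.
- stacker_mid (a point): Centre, half-way up, of the hair stacker: an upright brass cylinder 74 mm tall, about 0.12 kg, on the table below the near part of the lens. From its foot: cup 32 mm in diameter up to 20 mm, tube 26 mm in diameter up to 68 mm, mouth rim 30 mm in diameter up to 74 mm. Its z axis runs from foot to mouth. Too tall to stand in the shut box: it must lie.
- box: Grey plastic kit box, fixed, 148 (x) by 162 (y) mm, rim 43 mm above the table, walls 3 mm. Origin: centre of its underside; x points to its hinge side, away from the robot. Big bay in front: inside x = -71 to +33, y = -78 to +78 mm. Behind it small compartments for hooks. One half of the bay (+y or -y) holds the pot; the other is free but for a 2 mm rubber pad on its floor.
- bay_floor (a point): Centre of the big bay's floor, 3 mm above the table and 40 mm below the rim; 19 mm in front of the box's origin.
- lid (a joint): Angle of the box's lid about its hinge, rad: 0 = flat on the rim (shut), about 1.57 = upright, limit 2.05. The hinge is stiff: the lid stays wherever it is left and takes about 1 to 2 N at its free edge to move. It has no catch.
- lid_hinge (a point): Middle of the lid's hinge line, at rim height on the far (+x) edge of the box; the hinge line runs along the box's y.
- lid_edge (a point): Middle of the lid's free edge, 148 mm from the hinge. The lid is a clear panel in a grey frame, 148 x 162 mm and 5 mm thick (it lies on top of the rim when shut), with a 9 mm thumb tab in the middle of its free edge.
- pot_mid (a point): Centre, half-way up, of the lidded pot that belongs in the box: white plastic, clear lid, 56 mm in diameter, 30 mm tall, standing upright in one half of the bay.
- lamp: Magnifier lamp, fixed. Origin: on the table right below the lens centre. Head: level ring with a clear lens, 132 mm in diameter, underside 213 and top 239 mm above the table, so a gripper cannot come straight down below it. Base 130 mm in diameter, 24 mm high, centred at x = +90, y = -200 mm in its frame; a bent neck, up to 292 mm high, runs from it to the head.
- vise: Fly-tying vise, loose, 1.5 kg: brass base plate 100 mm (x) by 150 mm (y) by 13 mm, a thin stem and a jaw head up to 172 mm high. Origin: centre of its underside. It stands behind the stacker, farther from the robot.
- spool: Thread spool standing up, loose, 28 mm in diameter, 30 mm tall. Origin: centre of its underside.
- cup: Small empty white cup, loose, 66 mm in diameter at the rim, 34 mm tall. Origin: centre of its underside.
Mind the look-alikes: they are no part of the job. Several things look just like the part that bears stacker_mid: the one meant starts farthest to the robot's left. What is shaped like the part that bears pot_mid but blue is not meant.

How it is judged:
By the outcome, as a careful person would: the job done as asked, in the order asked, and still so for the second after the job is handed in, with the robot touching nothing.
It also fails if it takes over 64 s, if anything falls off the work surface, if the arm or the gripper's body presses on something with over 40 N, if the wrist force passes 120 N, or if a joint passes its speed limit or range.

## Robot

A 6-joint arm with a two-finger parallel gripper is mounted at the origin on the work surface. World frame = base frame: x ahead of the robot, y to its left, z up, the work surface at z = 0. Lengths are in m, angles in rad, forces in N, time in s.
With the tool pointing down it reaches from about 0.35 to 0.8 m from the base axis. Payload 7.3 kg.
Tool frame: the origin (TCP) lies midway between the tips of the shut fingers; the grasp point (between the pads) lies 19 mm behind it; z points along the fingers, y is the line along which they close (so a half turn about z gives the same grasp; the last joint's range is limited). The gripper opens to 85 mm and grips with 20 to 120 N. Pads are 22 mm wide; open, the fingers measure 114 mm over their backs; the gripper's body (76 mm by 85 mm) begins 54 mm behind the grasp point. The pads swing forward as they close: fully open they stand 13 mm farther back than shut.
Start: joints at [1.153, 0.342, 1.524, -0, 1.275, -0.146], TCP at [0.141, 0.506, 0.231] pointing down, gripper open.
Joint ranges: [-2.53, 2.53], [-0.77, 2.02], [0.04, 2.7], [-1, 4.14], [0.28, 2.66], [-3.11, 3.11]. Speed limits (rad/s): [2.57, 2.57, 3.14, 3.14, 3.14, 3.14].

## Interface

Orientations are given as a unit quaternion [x, y, z, w].
In Python, from workcell import r gives the robot as it stands.
- The arm moves only by the tool carry_out, never from a script. Its argument "moves" is a list of rows, each a list of 3 entries, a list of its own where there are three numbers: the turn, a rotation vector about the world's x, y, z in rad, then the shift along the world's x, y, z in cm, then the opening, from 0 (shut) to 1 (fully open). A call has 1 to 10 rows; each row shifts and turns the commanded pose from where the row before left it; what a row does not reach is not made up. A row lasts 1/8 s, in which the tool goes at most 62.5 mm and 10.7 degrees, less where a joint would pass 70% of its speed; a pose out of reach is approached as far as the arm can. A call with a gripper value outside its range is refused whole. The fingers move at their own pace and stop on an object; "squeeze" is the grip in N (left out, the last holds). Time passes only in rows, so rows that do not move let the fingers close. It gives the time, the measured TCP pose, the force, the opening and the grip force at its end, in the units of the state.
- r.sense(): the state, without advancing time (a new reading comes with each control period).
- r.camera(name): name is "scene" or "top" or "wrist"; returns the picture (420x560x3 uint8, red, green, blue); there is no depth.
- r.camera_params(name): a dict with "fx", "fy", "cx", "cy" (pixels), "camera_from_world" (4x4, takes a point from world to camera coordinates); the wrist camera has in their place "mount" (4x4, takes a point from camera to tool coordinates, whose origin is the TCP and whose axes are the flange's). Camera axes: x right, y down, z forward; pixel columns grow to the right and rows downward; lengths in m; the calibration is good to about 2 mm. A picture is of the moment at which its call begins: read the wrist's pose just before it. camera_params takes no time and is no camera call.
- r.sign_off(): hands the job in; it is judged then, once.
The state is a dict: "time_s": time; "joint_pos": joint angles; "qd": joint speeds; "joint_efforts": joint torques, N m; "tcp_pos": TCP position; "eef_rot": TCP orientation; "wrist_force": force on the tool from outside, world axes, zero at the start; "moment": the same for the moment, N m; "finger_gap": finger opening in m; "gripper_force": force on a finger pad.
Only numpy, scipy, OpenCV 4.12 (cv2) and the standard library are available. Lean on these libraries where they do the work, as an engineer would, in place of code of your own. Each camera call takes 0.05 s, during which the arm holds its last target. There are 200 camera calls.

## Working session

There is one attempt and no reset: what is moved stays moved. The work goes in short steps, Python scripts to look and compute and a tool call to move; the robot and the scene stay as the last step left them, time stands still between calls to the robot, and variables do not carry over. Pictures are saved under pics/ and viewed, at most 10 in all, crops included, and the job is handed in when it is done.

Besides the shell and the picture viewer there is one more tool, called by a JSON object that holds its "op" and its "data". carry_out: Moves the arm, as the interface text tells. Its arguments: {"type":"object","properties":{"moves":{"type":"array"},"squeeze":{"type":"number"}},"required":["moves"]}

```bash
mkdir -p pics; ls; python3 - <<'E'
from workcell import r
import cv2,numpy as np
s=r.sense();print(s['time_s'],s['tcp_pos'],s['eef_rot'],s['finger_gap'])
for n in("scene","top"):
    cv2.imwrite(f"pics/{n}0.png",cv2.cvtColor(r.camera(n),cv2.COLOR_RGB2BGR))
    p=r.camera_params(n);print(n,p['fx'],p['fy'],p['cx'],p['cy']);print(np.round(p['camera_from_world'],4).tolist())
print(r.camera_params("wrist"))
E
```

```text
pics
0.0 [0.14074514 0.50534978 0.23061221] [ 1.35486122e-01  9.90778923e-01 -7.62257896e-04 -2.33861929e-04] 0.08536011245419521
scene 477.7009265453004 477.7009265453004 282.5533330086567 212.98357571844917
[[0.8823, 0.4706, -0.0108, -0.4782], [0.3116, -0.6011, -0.7359, -0.1428], [-0.3528, 0.6459, -0.677, 1.0942], [0.0, 0.0, 0.0, 1.0]]
top 425.5037308923615 425.5037308923615 280.9514002513482 207.91997312303803
[[-0.0213, -0.9998, -0.001, -0.038], [-0.9957, 0.0213, -0.0902, 0.5535], [0.0902, -0.0009, -0.9959, 0.8539], [0.0, 0.0, 0.0, 1.0]]
{'fx': 298.77596368638876, 'fy': 298.77596368638876, 'cx': 278.7805457871101, 'cy': 209.08360149480822, 'mount': array([[ 1.76231368e-04, -9.63997343e-01, -2.65911814e-01,
         6.85357555e-02],
       [ 9.99999436e-01, -1.08589923e-04,  1.05640912e-03,
         6.09133166e-04],
       [-1.04725093e-03, -2.65911850e-01,  9.63996780e-01,
        -1.42238355e-01],
       [ 0.00000000e+00,  0.00000000e+00,  0.00000000e+00,
         1.00000000e+00]])}
```

View pics/scene0.png

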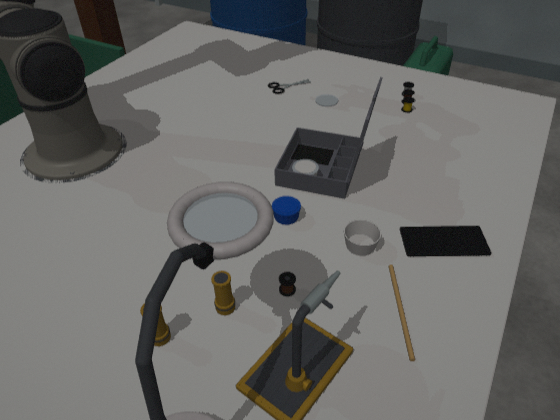

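View pics/top0.png

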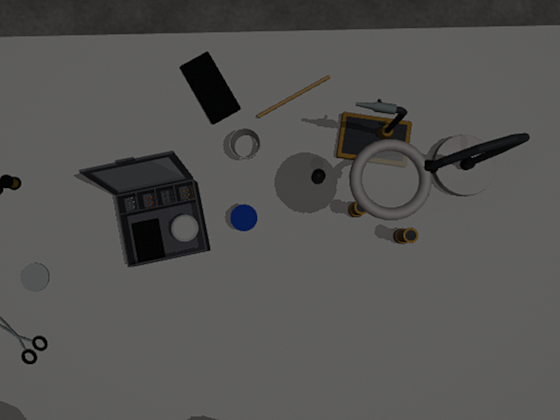

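The scene picture shows two stackers, with feet near (225,308) and (158,340). In the top picture they are at (358,208) and (405,236). The target is the one with larger y, at (225,308) and (358,208). The box is at top (165,222), with the pot at (184,228) in its right (-y) half and the black pad at (148,240) in the free (+y) half. The lid stands open past upright.

```bash
cat > h.py <<'E'
from workcell import r
import cv2,numpy as np
from scipy.spatial.transform import Rotation as R
def cam(n,s=None):
    p=r.camera_params(n)
    K=np.array([[p['fx'],0,p['cx']],[0,p['fy'],p['cy']],[0,0,1]])
    if n=="wrist":
        s=s or r.sense();T=np.eye(4);T[:3,:3]=R.from_quat(s['eef_rot']).as_matrix();T[:3,3]=s['tcp_pos']
        M=np.linalg.inv(T@p['mount'])
    else: M=np.array(p['camera_from_world'])
    return K,M
def plane(c,px,z):
    K,M=c;d=M[:3,:3].T@np.linalg.solve(K,[px[0],px[1],1]);o=-M[:3,:3].T@M[:3,3]
    return np.round(o+d*(z-o[2])/d[2],4)
def proj(c,P):
    K,M=c;q=K@(M[:3,:3]@np.array(P)+M[:3,3]);return np.round(q[:2]/q[2],1)
def snap(n,f,crop=None,k=1):
    s=r.sense();im=cv2.cvtColor(r.camera(n),cv2.COLOR_RGB2BGR)
    if crop: im=im[crop[1]:crop[3],crop[0]:crop[2]]
    cv2.imwrite("pics/"+f,cv2.resize(im,None,fx=k,fy=k,interpolation=cv2.INTER_CUBIC));return s
E
python3 - <<'E'
from h import *
t=cam("top");s=cam("scene")
print("stk scene foot",plane(s,(225,306),.005),"mouth",plane(s,(221.5,277),.074))
print("stk top",plane(t,(357,209),.02),"other",plane(s,(158,337),.005),plane(t,(405,236),.037))
for n,px in dict(FL=(128,265),FR=(209,250),HR=(196,182),HL=(116,196)).items(): print(n,plane(t,px,.043))
for n,px in dict(FL=(277,155),FR=(278,181),HR=(347,193),HL=(363,137)).items(): print('s',n,plane(s,px,.043))
print("ring",plane(t,(390,180),.232),plane(s,(220,219),.232))
print("spool",plane(t,(318,176),.03),plane(s,(287,286),.015),"cup",plane(t,(245,144),.03),plane(s,(362,233),.034),'pot',plane(t,(184,228),.033),'blue',plane(t,(244,217),.033))
for px in((343,113),(411,121),(338,158),(407,167)):print('vise',plane(t,px,.013))
print('lampbase',plane(t,(462,166),.024))
a=cv2.imread('pics/scene0.png')[120:350,130:390];b=cv2.imread('pics/top0.png')[120:280,60:440]
cv2.imwrite('pics/c.png',np.vstack([cv2.resize(a,(390,345),interpolation=2),]));
cv2.imwrite('pics/d.png',np.vstack([cv2.resize(b,(760,320),interpolation=2),cv2.resize(a[:,:253],(264*1,240)) if 0 else np.pad(cv2.resize(a,(316,280),interpolation=2),((0,0),(0,444),(0,0)))]))
E
```

```text
stk scene foot [ 0.5481 -0.2069  0.005 ] mouth [ 0.5478 -0.2044  0.074 ]
stk top [ 0.5474 -0.2076  0.02  ] other [ 0.4895 -0.3021  0.005 ] [ 0.489  -0.2996  0.037 ]
FL [0.4429 0.2584 0.043 ]
FR [0.4693 0.0963 0.043 ]
HR [0.6076 0.1219 0.043 ]
HL [0.5824 0.2843 0.043 ]
s FL [0.4515 0.1458 0.043 ]
s FR [0.4947 0.0706 0.043 ]
s HR [0.6285 0.0988 0.043 ]
s HL [0.587  0.2909 0.043 ]
ring [ 0.5745 -0.2235  0.232 ] [ 0.5822 -0.232   0.232 ]
spool [ 0.6167 -0.1278  0.03  ] [ 0.6209 -0.1322  0.015 ] cup [0.6873 0.0222 0.03  ] [0.6901 0.02   0.034 ] pot [0.515  0.1487 0.033 ] blue [0.5348 0.0261 0.033 ]
vise [ 0.7544 -0.1867  0.013 ]
vise [ 0.7338 -0.331   0.013 ]
vise [ 0.6571 -0.1727  0.013 ]
vise [ 0.6347 -0.3177  0.013 ]
lampbase [ 0.6323 -0.4292  0.024 ]
```

View pics/d.png

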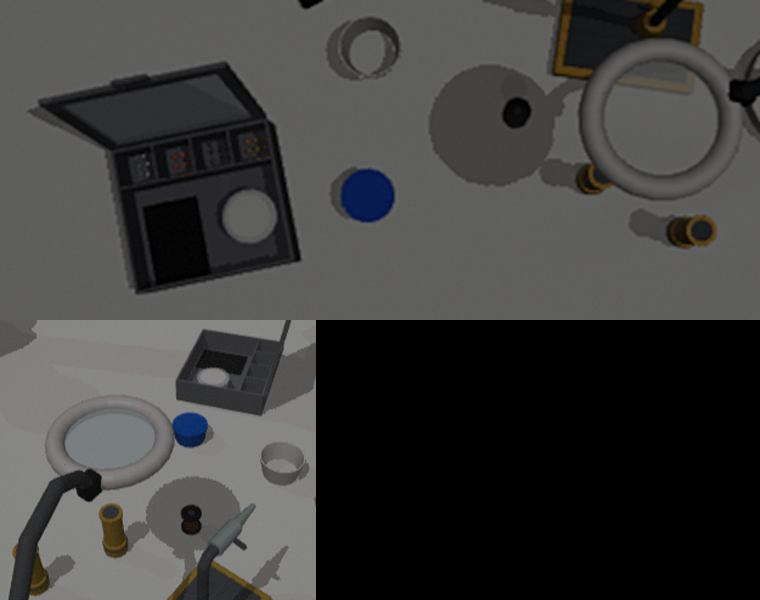

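{"op": "carry_out", "data": {"moves": [[[0,0,0],[3.2,-4.1,0.4],1],[[0,0,0],[3.2,-4.1,0.4],1],[[0,0,0],[3.2,-4.1,0.4],1],[[0,0,0],[3.2,-4.1,0.4],1],[[0,0,0],[3.2,-4.1,0.4],1],[[0,0,0],[2.4,-5,0],1],[[0,0,0],[2.4,-5,0],1],[[0,0,0],[2.4,-5,0],1],[[0,0,-0.045],[2.4,-5,0],1],[[0,0,-0.045],[2.4,-5,0],1]]}}

```text
time_s: 1.35
tcp_pos: [0.4213, 0.049, 0.2512]
eef_rot: [0.181, 0.984, 0.0, -0.0]
wrist_force: [-0.2, 0.8, -0.4]
finger_gap: 0.0855
gripper_force: 0.0
```

```bash
python3 - <<'E'
from h import *
s=r.sense();print(s['time_s'],s['tcp_pos'],s['eef_rot'],np.round(s['joint_pos'],3))
E
```

```text
1.35 [0.42127801 0.04899381 0.25122621] [ 1.80731344e-01  9.83532492e-01  1.24733359e-04 -4.89351894e-05] [-0.066  0.138  1.741  0.     1.262 -1.273]
```

{"op": "carry_out", "data": {"moves": [[[-0.134,-0.1125,0],[0,0,0],1],[[-0.134,-0.1125,0],[0,0,0],1]]}}

```text
time_s: 1.6
tcp_pos: [0.4217, 0.0482, 0.2514]
eef_rot: [0.18, 0.968, -0.112, 0.136]
wrist_force: [-1.0, -0.0, -0.1]
finger_gap: 0.0852
gripper_force: 0.0
```

```bash
python3 - <<'E'
from h import *
s=r.sense();print(s['time_s'],s['tcp_pos'],s['eef_rot'],s['joint_pos'].tolist() if hasattr(s['joint_pos'],'tolist') else s['joint_pos'])
print(R.from_quat(s['eef_rot']).as_matrix().round(4))
E
```

```text
1.6 [0.42169596 0.04823593 0.25135768] [ 0.18015221  0.96767994 -0.11245563  0.13599427] [0.15370486569745184, 0.06321121334946485, 1.8839268976000423, -0.35360328235343413, 1.03407741700643, -0.8912612176187524]
[[-0.8981  0.3792  0.2227]
 [ 0.3181  0.9098 -0.2666]
 [-0.3037 -0.1686 -0.9377]]
```

```bash
cat > kin.py <<'E'
import numpy as np
from scipy.spatial.transform import Rotation as R
from scipy.optimize import least_squares
def rot(a,q): return R.from_euler(a,q).as_matrix()
def fk(q,p,S=1):
    L1,L2,h,D,a,e,w=p
    A=rot('z',q[0]);B=A@rot('y',q[1]);C=B@rot('y',q[2]);W=C@rot('z',S*q[3]);E=W@rot('y',q[4]);F=E@rot('z',q[5]+np.pi/2)
    wr=A@[0,a,h]+B@[0,0,L1]+C@[e,0,L2]
    return wr+W@[0,w,0]+E@[0,0,D],F,wr
data=[([1.153,.342,1.524,0,1.275,-.146],[.1407,.5053,.2306]),([-.066,.138,1.741,0,1.262,-1.273],[.42128,.04899,.25123]),([.1537,.06321,1.88393,-.3536,1.03408,-.89126],[.4217,.04824,.25136])]
lo=[-2.53,-.77,.04,-1,.28,-3.11];hi=[2.53,2.02,2.7,4.14,2.66,3.11]
E
python3 - <<'E'
from kin import *
Rm=np.array([[-.8981,.3792,.2227],[.3181,.9098,-.2666],[-.3037,-.1686,-.9377]])
for S in(1,-1):
    f=lambda p:np.concatenate([(fk(q,p,S)[0]-t)*1000 for q,t in data]+[[(p[5])*20,(p[6])*20,(p[2]-.18)*5]])
    s=least_squares(f,[.5,.36,.18,.32,.0766,0,0]);print(S,s.x.round(4),s.fun.round(2));print(fk(data[2][0],s.x,S)[1].round(3))
E
```

```text
1 [ 5.082e-01  3.742e-01  2.058e-01  3.135e-01  7.700e-02  3.260e-02
 -5.000e-04] [ 0.01  0.19  0.33 -0.42 -0.15 -0.22  0.2   0.15 -0.11  0.65 -0.01  0.13]
[[-0.898  0.379  0.223]
 [ 0.318  0.91  -0.267]
 [-0.304 -0.169 -0.938]]
-1 [ 0.509   0.0715 -1.4084 -0.2686 -0.0622 -0.9516  0.1371] [  0.17  -3.44  -1.2    9.42  -2.42  -1.76  -6.83   2.33   3.   -19.03
   2.74  -7.94]
[[-0.782  0.609  0.132]
 [ 0.615  0.72   0.322]
 [ 0.101  0.332 -0.938]]
```

```bash
cat >> kin.py <<'E'
P=[.5082,.3742,.2058,.3135,.077,.0326,-.0005]
def toolR(al,th,flip):  # approach azimuth, tilt from vertical (deg); flip=0: tool x on the near/under side
    al,th=np.radians([al,th]);z=np.array([np.sin(th)*np.cos(al),np.sin(th)*np.sin(al),-np.cos(th)])
    y=np.array([-np.sin(al),np.cos(al),0.])*(-1 if flip else 1);return np.c_[np.cross(y,z),y,z]
def ik(pos,Rm,seed):
    f=lambda q:(lambda o:np.r_[(o[0]-pos)*10,(o[1]-Rm).ravel()])(fk(q,P))
    s=least_squares(f,np.clip(seed,np.array(lo)+.01,np.array(hi)-.01),bounds=(lo,hi),xtol=1e-10);return s.x,np.abs(s.fun).max()
def sols(pos,Rm,n=25):
    g=np.random.default_rng(0);out=[]
    for k in range(n):
        q,e=ik(pos,Rm,g.uniform(lo,hi))
        if e<1e-4 and not any(np.abs(q-o).max()<.05 for o in out): out.append(q)
    return out
E
python3 - <<'E'
from kin import *
c=np.array([.548,-.206,.042])
for th in (40,55):
  for al in(-90,-70,-50,-30,-10):
    for fl in(0,1):
      Rm=toolR(al,th,fl)
      for q in sols(c+.01*Rm[:,2],Rm): print('G',th,al,fl,q.round(2),'wrist',fk(q,P)[2].round(2))
b=np.array([.504,.225,.023])
for th in (35,50):
  for al in(-80,10,100):
    for fl in(0,1):
      Rm=toolR(al,th,fl)
      for q in sols(b+.01*Rm[:,2],Rm): print('P',th,al,fl,q.round(2),'wrist',fk(q,P)[2].round(2))
E
```

```text
G 40 -30 0 [-0.48  0.57  2.18  3.24  0.31  1.51] wrist [ 0.38 -0.11  0.27]
G 40 -30 1 [-0.48  0.57  2.18  3.24  0.31 -1.63] wrist [ 0.38 -0.11  0.27]
G 40 -10 0 [-0.65  0.57  2.18  2.25  0.39  2.05] wrist [ 0.36 -0.17  0.27]
G 40 -10 1 [-0.65  0.57  2.18  2.25  0.39 -1.09] wrist [ 0.36 -0.17  0.27]
G 55 -50 0 [-0.24  0.72  2.21  3.89  0.8   1.4 ] wrist [ 0.39 -0.02  0.22]
G 55 -50 1 [-0.24  0.72  2.21  3.89  0.8  -1.74] wrist [ 0.39 -0.02  0.22]
G 55 -30 0 [-0.47  0.71  2.34  3.2   0.87  1.56] wrist [ 0.33 -0.08  0.22]
G 55 -30 1 [-0.47  0.71  2.34  3.2   0.87 -1.58] wrist [ 0.33 -0.08  0.22]
G 55 -10 0 [-0.72  0.71  2.33  2.56  0.88  1.64] wrist [ 0.3  -0.16  0.22]
G 55 -10 1 [-0.72  0.71  2.33  2.56  0.88 -1.5 ] wrist [ 0.3  -0.16  0.22]
P 35 -80 0 [ 0.57  0.81  1.54 -0.62  1.14  0.76] wrist [0.47 0.4  0.27]
P 35 -80 1 [ 0.57  0.81  1.54 -0.62  1.14 -2.38] wrist [0.47 0.4  0.27]
P 35 100 0 [-0.04  0.71  1.78  0.76  0.95  2.38] wrist [0.53 0.05 0.27]
P 35 100 1 [-0.04  0.71  1.78  0.76  0.95 -0.77] wrist [0.53 0.05 0.27]
P 50 -80 0 [ 0.66  0.93  1.44 -0.77  1.35  0.89] wrist [0.46 0.45 0.22]
P 50 -80 1 [ 0.66  0.93  1.44 -0.77  1.35 -2.25] wrist [0.46 0.45 0.22]
P 50 10 0 [0.36 0.7  2.37 3.33 0.8  1.55] wrist [0.28 0.18 0.22]
P 50 10 1 [ 0.36  0.7   2.37  3.33  0.8  -1.59] wrist [0.28 0.18 0.22]
P 50 100 0 [-0.15  0.82  1.77  0.93  1.14  2.15] wrist [ 0.54 -0.    0.22]
P 50 100 1 [-0.15  0.82  1.77  0.93  1.14 -0.99] wrist [ 0.54 -0.    0.22]
```

```bash
cat > path.py <<'E'
from kin import *
def rows(qs):
    """rotvec/shift rows between successive joint configs, printed with wrist-centre and camera positions"""
    out=[]
    for a,b in zip(qs[:-1],qs[1:]):
        pa,Ra,_=fk(a,P);pb,Rb,w=fk(b,P)
        out.append([R.from_matrix(Rb@Ra.T).as_rotvec().round(3).tolist(),((pb-pa)*100).round(2).tolist()])
        cam=pb+Rb@[.085,0,-.142]
        print(out[-1],'tcp',pb.round(3),'tilt',np.degrees(np.arccos(-Rb[2,2])).round(),'wr',w.round(2),'cam',cam.round(2),'turn',np.degrees(np.linalg.norm(out[-1][0])).round(1))
    return out
E
python3 - <<'E'
from path import *
c=np.array([.548,-.206,.040])
for al in(-35,-25):
  for th in(45,48):
    Rm=toolR(al,th,0)
    for d in(-.10,.01):
      q,e=ik(c+d*Rm[:,2],Rm,[-.48,.6,2.2,3.2,.5,1.5]);print(al,th,d,q.round(3),e)
q0=np.array([.1537,.06321,1.88393,-.3536,1.03408,-.89126])
Rm=toolR(-30,46,0);q1,e=ik(c-.12*Rm[:,2]+[0,0,.04],Rm,[-.48,.6,2.2,3.2,.5,1.5]);print('pre',q1.round(3),e)
rows([q0+(q1-q0)*t for t in np.linspace(0,1,25)])
E
```

```text
-35 45 -0.1 [-0.375  0.342  2.358  3.618  0.368  1.29 ] 3.2313596243227494e-12
-35 45 0.01 [-0.424  0.613  2.225  3.425  0.49   1.452] 2.325917236589703e-12
-35 48 -0.1 [-0.363  0.376  2.407  3.534  0.496  1.389] 8.326672684688674e-16
-35 48 0.01 [-0.418  0.639  2.256  3.398  0.596  1.487] 2.881028748902281e-14
-25 45 -0.1 [-0.549  0.324  2.398  2.92   0.371  1.698] 2.1649348980190553e-13
-25 45 0.01 [-0.525  0.608  2.25   3.011  0.503  1.622] 1.1102230246251565e-15
-25 48 -0.1 [-0.556  0.36   2.452  2.96   0.512  1.649] 6.735167978888512e-12
-25 48 0.01 [-0.528  0.634  2.283  3.023  0.615  1.606] 2.3897550605056495e-13
pre [-0.45   0.183  2.396  3.354  0.28   1.416] 0.025761261363990595
[[0.165, -0.003, -0.168], [-0.87, 2.95, -1.95]] tcp [0.413 0.078 0.232] tilt 14.0 wr [0.35 0.12 0.54] cam [0.32 0.14 0.35] turn 13.5
[[0.16, 0.004, -0.178], [-0.5, 2.98, -1.32]] tcp [0.408 0.108 0.219] tilt 10.0 wr [0.35 0.11 0.53] cam [0.32 0.17 0.35] turn 13.7
[[0.155, 0.011, -0.187], [-0.09, 2.89, -0.74]] tcp [0.407 0.137 0.211] tilt 11.0 wr [0.35 0.11 0.52] cam [0.33 0.19 0.35] turn 13.9
[[0.152,
[... 2118 characters left out ...]
, 0.013, -0.2], [-1.43, -3.28, -1.53]] tcp [ 0.566 -0.072  0.237] tilt 60.0 wr [ 0.3  -0.03  0.39] cam [ 0.41 -0.11  0.26] turn 15.6
[[0.181, 0.004, -0.203], [-1.86, -2.95, -1.73]] tcp [ 0.547 -0.101  0.22 ] tilt 58.0 wr [ 0.29 -0.03  0.39] cam [ 0.38 -0.11  0.24] turn 15.6
[[0.178, -0.004, -0.207], [-2.22, -2.54, -1.87]] tcp [ 0.525 -0.126  0.201] tilt 55.0 wr [ 0.28 -0.04  0.38] cam [ 0.36 -0.1   0.22] turn 15.6
[[0.174, -0.012, -0.21], [-2.5, -2.06, -1.96]] tcp [ 0.5   -0.147  0.182] tilt 52.0 wr [ 0.28 -0.04  0.38] cam [ 0.35 -0.09  0.2 ] turn 15.6
[[0.169, -0.02, -0.214], [-2.68, -1.56, -1.99]] tcp [ 0.473 -0.163  0.162] tilt 48.0 wr [ 0.27 -0.05  0.37] cam [ 0.33 -0.08  0.19] turn 15.7
```

```bash
python3 - <<'E'
from path import *
c=np.array([.548,-.206,.040])
q0=np.array([.1537,.06321,1.88393,-.3536,1.03408,-.89126])
Rm=toolR(-30,46,0);q1,e=ik(c-.10*Rm[:,2],Rm,[-.48,.6,2.2,3.2,.5,1.5]);print('pre',q1.round(3),e)
T=np.linspace(0,1,39);Q=np.array([q0+(q1-q0)*t for t in T]);Q[:,1]-=.13*np.sin(np.pi*T**1.3)
rows(Q)
E
```

```text
pre [-0.46   0.341  2.401  3.259  0.405  1.508] 1.942890293094024e-15
[[0.102, 0.0, -0.107], [-0.67, 1.75, -1.33]] tcp [0.415 0.066 0.238] tilt 16.0 wr [0.35 0.13 0.54] cam [0.31 0.13 0.35] turn 8.5
[[0.1, 0.001, -0.111], [-0.55, 1.79, -1.02]] tcp [0.41  0.084 0.228] tilt 12.0 wr [0.35 0.12 0.53] cam [0.32 0.15 0.35] turn 8.6
[[0.098, 0.003, -0.115], [-0.4, 1.81, -0.75]] tcp [0.406 0.102 0.22 ] tilt 10.0 wr [0.35 0.11 0.53] cam [0.32 0.16 0.35] turn 8.7
[[0.097, 0.006, -0.118], [-0.24, 1.79, -0.5]] tcp [0.403 0.12  0.215] tilt 10.0 wr [0.35 0.11 0.52] cam [0.33 0.18 0.35] turn 8.8
[[0.095, 0.009, -0.12], [-0.08, 1.75, -0.27]] tcp [0.402 0.137 0.213] tilt 11.0 wr [0.35 0.1  0.52] cam [0.33 0.19 0.35] turn 8.8
[[0.094, 0.012, -0.122], [0.09, 1.67, -0.06]] tcp [0.403 0.154 0.212] tilt 14.0 wr [0.35 0.1  0.52] cam [0.34 0.2  0.36] turn 8.9
[[0.094, 0.015, -0.124], [0.26, 1.57, 0.14]] tcp [0.406 0.17  0.213] tilt 18.0 wr [0.35 0.09 0.51] cam [0.35 0.21 0.36] turn 9.0
[[0.093, 0.018, -0.125], [0.42, 1.44, 0.31]] tcp [0.41  0.184 0.216] tilt 22.0 wr [0.35 0.09 0.51] cam [0.36 0.22 0.37] tur
[... 3327 characters left out ...]
 0.016, -0.133], [-1.24, -2.03, -1.87]] tcp [ 0.555 -0.108  0.189] tilt 57.0 wr [ 0.3  -0.04  0.36] cam [ 0.39 -0.1   0.2 ] turn 10.0
[[0.11, 0.014, -0.136], [-1.46, -1.86, -1.95]] tcp [ 0.541 -0.126  0.169] tilt 55.0 wr [ 0.3  -0.05  0.35] cam [ 0.38 -0.1   0.19] turn 10.1
[[0.107, 0.011, -0.139], [-1.66, -1.68, -1.99]] tcp [ 0.524 -0.143  0.149] tilt 52.0 wr [ 0.3  -0.05  0.34] cam [ 0.37 -0.1   0.17] turn 10.1
[[0.103, 0.009, -0.142], [-1.85, -1.47, -2.01]] tcp [ 0.506 -0.158  0.129] tilt 49.0 wr [ 0.29 -0.05  0.33] cam [ 0.36 -0.09  0.16] turn 10.1
[[0.099, 0.007, -0.145], [-2.01, -1.24, -1.99]] tcp [ 0.486 -0.17   0.109] tilt 46.0 wr [ 0.29 -0.06  0.33] cam [ 0.35 -0.09  0.15] turn 10.1
```

{"op": "carry_out", "data": {"moves": [[[0.102,0,-0.107],[-0.67,1.75,-1.33],0.3],[[0.1,0.001,-0.111],[-0.55,1.79,-1.02],0.3],[[0.098,0.003,-0.115],[-0.4,1.81,-0.75],0.3],[[0.097,0.006,-0.118],[-0.24,1.79,-0.5],0.3],[[0.095,0.009,-0.12],[-0.08,1.75,-0.27],0.3],[[0.094,0.012,-0.122],[0.09,1.67,-0.06],0.3],[[0.094,0.015,-0.124],[0.26,1.57,0.14],0.3],[[0.093,0.018,-0.125],[0.42,1.44,0.31],0.3],[[0.093,0.021,-0.126],[0.58,1.28,0.47],0.3],[[0.094,0.024,-0.126],[0.73,1.1,0.6],0.3]]}}

```text
time_s: 2.85
tcp_pos: [0.4223, 0.2106, 0.2271]
eef_rot: [0.715, 0.649, 0.248, -0.076]
wrist_force: [0.4, 0.9, 0.3]
finger_gap: 0.0257
gripper_force: 0.0
```

{"op": "carry_out", "data": {"moves": [[[0.094,0.027,-0.126],[0.86,0.91,0.7],0.3],[[0.095,0.03,-0.126],[0.98,0.69,0.78],0.3],[[0.096,0.032,-0.125],[1.08,0.46,0.84],0.3],[[0.098,0.034,-0.125],[1.17,0.22,0.87],0.3],[[0.099,0.036,-0.124],[1.23,-0.03,0.87],0.3],[[0.101,0.038,-0.123],[1.27,-0.28,0.85],0.3],[[0.103,0.039,-0.122],[1.29,-0.53,0.8],0.3],[[0.105,0.04,-0.121],[1.29,-0.78,0.73],0.3],[[0.107,0.041,-0.12],[1.27,-1.03,0.63],0.3],[[0.109,0.041,-0.119],[1.22,-1.26,0.51],0.3]]}}

```text
time_s: 4.1
tcp_pos: [0.5391, 0.1935, 0.3029]
eef_rot: [0.859, -0.073, 0.375, -0.341]
wrist_force: [-0.7, -0.5, 0.3]
finger_gap: 0.0256
gripper_force: 0.0
```

```bash
python3 - <<'E'
from h import *
s=r.sense();print(s['time_s'],s['tcp_pos'],np.round(s['joint_pos'],3))
E
```

```text
4.1 [0.53914365 0.19351641 0.30291144] [-0.155  0.088  2.152  1.562  0.685  0.363]
```

Tracking the model. I'll continue to the pre-grasp pose.

{"op": "carry_out", "data": {"moves": [[[0.111,0.041,-0.118],[1.15,-1.48,0.37],0.3],[[0.113,0.04,-0.118],[1.06,-1.68,0.21],0.3],[[0.115,0.04,-0.117],[0.95,-1.87,0.03],0.3],[[0.116,0.038,-0.117],[0.82,-2.03,-0.15],0.3],[[0.118,0.037,-0.117],[0.67,-2.16,-0.35],0.3],[[0.119,0.035,-0.118],[0.5,-2.27,-0.55],0.3],[[0.119,0.033,-0.119],[0.31,-2.35,-0.75],0.3],[[0.12,0.031,-0.12],[0.11,-2.4,-0.95],0.3],[[0.12,0.029,-0.121],[-0.1,-2.42,-1.15],0.3],[[0.119,0.026,-0.123],[-0.33,-2.4,-1.33],0.3]]}}

```text
time_s: 5.35
tcp_pos: [0.5901, -0.0175, 0.2562]
eef_rot: [-0.407, 0.741, -0.251, 0.471]
wrist_force: [-0.5, -0.2, -0.4]
finger_gap: 0.0256
gripper_force: 0.0
```

{"op": "carry_out", "data": {"moves": [[[0.119,0.024,-0.125],[-0.55,-2.36,-1.5],0.3],[[0.117,0.021,-0.127],[-0.79,-2.28,-1.64],0.3],[[0.115,0.019,-0.13],[-1.02,-2.17,-1.77],0.3],[[0.113,0.016,-0.133],[-1.24,-2.03,-1.87],0.3],[[0.11,0.014,-0.136],[-1.46,-1.86,-1.95],0.3],[[0.107,0.011,-0.139],[-1.66,-1.68,-1.99],0.5],[[0.103,0.009,-0.142],[-1.85,-1.47,-2.01],0.8],[[0.099,0.007,-0.145],[-2.01,-1.24,-1.99],0.8]]}}

```text
time_s: 6.35
tcp_pos: [0.4838, -0.1679, 0.1088]
eef_rot: [0.237, 0.891, -0.1, 0.375]
wrist_force: [-0.8, 0.4, 0.5]
finger_gap: 0.0684
gripper_force: 0.0
```

```bash
python3 - <<'E'
from h import *
from kin import toolR
s=snap("wrist","w1.png");print(s['time_s'],s['tcp_pos'],np.round(s['joint_pos'],3),s['finger_gap'])
Rm=R.from_quat(s['eef_rot']).as_matrix();print(Rm.round(3))
print('turn to target',R.from_matrix(toolR(-30,46,0)@Rm.T).as_rotvec().round(3))
c=cam("wrist",s)
for z in(0,.037,.074):print(z,proj(c,[.548,-.206,z]))
E
```

```text
6.35 [ 0.48380976 -0.16793073  0.10883083] [-0.455  0.365  2.38   3.261  0.402  1.506] 0.06842092893317483
[[-0.606  0.497  0.621]
 [ 0.347  0.868 -0.356]
 [-0.716 -0.    -0.699]]
turn to target [-0.003 -0.005 -0.004]
0 [277.  175.1]
0.037 [276.9 210.4]
0.074 [276.9 251.1]
```

View pics/w1.png

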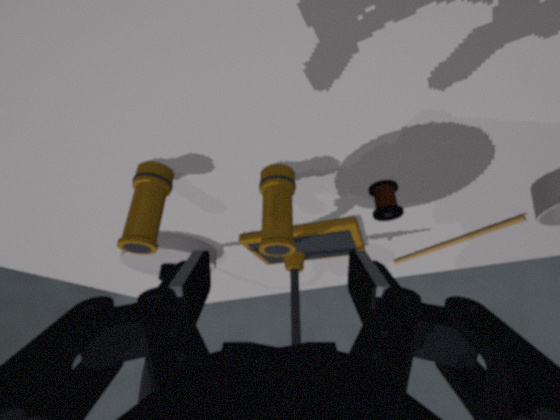

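The target stands centred between the fingers, with its foot at (278,170) and mouth at (278,248). That is within 5 px of the prediction. Approaching along the tool axis now.

{"op": "carry_out", "data": {"moves": [[[0,0,0],[0.88,-0.52,-0.95],0.8],[[0,0,0],[0.88,-0.52,-0.95],0.8],[[0,0,0],[0.88,-0.52,-0.95],0.8],[[0,0,0],[0.88,-0.52,-0.95],0.8],[[0,0,0],[0.88,-0.52,-0.95],0.8],[[0,0,0],[0.88,-0.52,-0.95],0.8],[[0,0,0],[0.88,-0.52,-0.95],0.8],[[0,0,0],[0.88,-0.52,-0.95],0.8]]}}

```text
time_s: 7.4
tcp_pos: [0.5555, -0.2095, 0.0329]
eef_rot: [0.234, 0.891, -0.1, 0.376]
wrist_force: [-0.6, 0.4, 0.2]
finger_gap: 0.0683
gripper_force: 0.0
```

```bash
python3 - <<'E'
from h import *
s=snap("wrist","w2.png");print(s['tcp_pos'],np.round(s['joint_pos'],3))
c=cam("wrist",s)
for z in(0,.02,.068,.074):print(z,proj(c,[.548,-.206,z]))
E
```

```text
[ 0.55552177 -0.20951578  0.03294695] [-0.472  0.641  2.214  3.208  0.513  1.541]
0 [277.  200.2]
0.02 [276.9 233.4]
0.068 [276.3 332.7]
0.074 [276.3 347.6]
```

View pics/w2.png

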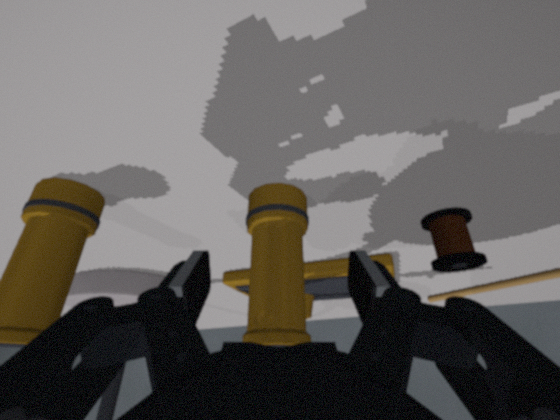

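The cup band is at (277,212) and the mouth at (277,342), centred between the pads. Closing.

{"op": "carry_out", "data": {"moves": [[[0,0,0],[0,0,0],0.5],[[0,0,0],[0,0,0],0.3],[[0,0,0],[0,0,0],0.1],[[0,0,0],[0,0,0],0.1],[[0,0,0],[0,0,0],0.1],[[0,0,0],[0,0,0],0.1]], "squeeze": 35}}

```text
time_s: 8.2
tcp_pos: [0.5549, -0.2091, 0.0339]
eef_rot: [0.234, 0.891, -0.1, 0.376]
wrist_force: [-1.9, 1.4, 5.0]
finger_gap: 0.0247
gripper_force: 36.5
```

```bash
python3 - <<'E'
from path import *
from h import r
s=r.sense();print(s['finger_gap'],s['gripper_force'],s['wrist_force'])
q=np.array(s['joint_pos'])
# retreat: along -z tool 0.13
Rm=fk(q,P)[1];p=fk(q,P)[0];print(p,s['tcp_pos'],Rm[:,2].round(3))
for d in(.04,.08,.12):
    x,e=ik(p-d*Rm[:,2]+[0,0,.0],Rm,q);print(d,x.round(3),e,(p-d*Rm[:,2]).round(3))
    x,e=ik(p+np.array([-d*.866,d*.5,.015]),Rm,q);print('lvl',d,x.round(3),e)
# placement
for yaw in(9.7,):
  for th in(45,):
    for pos in([.515,.228,.025],[.515,.228,.10],[.43,.18,.16],[.46,.21,.14]):
      Rp=toolR(yaw,th,1);x,e=ik(np.array(pos),Rp,[.36,.6,2.3,3.3,.6,-1.59]);print(pos,x.round(3),e)
      Rp=toolR(yaw,th,0);x,e=ik(np.array(pos),Rp,[.36,.6,2.3,3.3,.6,1.55]);print('  unrolled',x.round(3),e)
E
```

```text
0.024696390293037537 36.453028321266174 [-1.89253668  1.40266196  4.98254266]
[ 0.56700246 -0.21402895  0.02754602] [ 0.55490726 -0.20908674  0.03390784] [ 0.623 -0.355 -0.697]
0.04 [-0.468  0.547  2.28   3.217  0.486  1.534] 9.488299035353975e-11 [ 0.542 -0.2    0.055]
lvl 0.04 [-0.466  0.577  2.315  3.213  0.551  1.543] 2.0788926136106056e-13
0.08 [-0.464  0.449  2.335  3.232  0.444  1.523] 5.1949555768260325e-11 [ 0.517 -0.186  0.083]
lvl 0.08 [-0.458  0.563  2.418  3.213  0.64   1.551] 2.0481671914041044e-11
0.12 [-0.459  0.342  2.381  3.255  0.382  1.502] 8.326672684688674e-15 [ 0.492 -0.171  0.111]
lvl 0.12 [-0.448  0.56   2.522  3.216  0.74   1.561] 6.938893903907228e-16
[0.515, 0.228, 0.025] [ 0.35   0.621  2.305  3.377  0.575 -1.641] 2.980948821118545e-14
  unrolled [0.35  0.621 2.305 3.377 0.575 1.5  ] 2.833844270355712e-14
[0.515, 0.228, 0.1] [ 0.35   0.416  2.261  3.536  0.337 -1.817] 9.423017921506016e-15
  unrolled [0.35  0.416 2.261 3.536 0.337 1.325] 6.869504964868156e-15
[0.43, 0.18, 0.16] [ 0.298  0.137  2.455  3.511  0.28  -1.839] 0.022630665511712
  unrolled [0.298 0.137 2.455 3.511 0.28  1.302] 0.022630665647729753
[0.46, 0.21, 0.14] [ 0.359  0.244  2.363  3.652  0.28  -1.93 ] 0.0033643616061915793
  unrolled [0.359 0.244 2.363 3.652 0.28  1.212] 0.0033643617033979334
```

```bash
python3 - <<'E'
from kin import *
import re
D=data+[([-.155,.088,2.152,1.562,.685,.363],[.5391,.1935,.3029]),([-.455,.365,2.38,3.261,.402,1.506],[.4838,-.1679,.1088]),([-.472,.641,2.214,3.208,.513,1.541],[.5555,-.2095,.0329])]
f=lambda p:np.concatenate([(fk(q,p)[0]-t)*1000 for q,t in D])
s=least_squares(f,P);print(s.x.round(4),s.fun.round(1))
t=open('kin.py').read();open('kin.py','w').write(re.sub(r'^P=.*$','P='+str(s.x.round(5).tolist()),t,flags=re.M))
E
cat > plan2.py <<'E'
from path import *
from h import r
import sys
s=r.sense();q=np.array(s['joint_pos']);p,Rm,_=fk(q,P);print('fk err mm',((p-s['tcp_pos'])*1000).round(1))
sd=Rm.T@[0,0,1];z=Rm[:,2]
qa,e=ik(p-.095*z,Rm,q);print('retreat',(-9.5*z).round(2),qa.round(3),e)
Rp=toolR(9.7,90-np.degrees(np.arccos(-z[2])),1)
print('s at place',(Rp@sd).round(3))
qb,e=ik(np.array([.5126,.2288,.085]),Rp,[.36,.6,2.3,3.3,.5,-1.6]);print('pre',qb.round(3),e)
N=24;T=np.linspace(0,1,N+1);Q=np.array([qa+(qb-qa)*t for t in T]);Q[:,1]-=.12*np.sin(np.pi*T);Q[:,2]+=.06*np.sin(np.pi*T);Q[:,4]+=.12*np.sin(np.pi*T)
rows(Q)
for k,x in enumerate(Q):
    pp,RR,_=fk(x,P);g=pp-.011*RR[:,2];print(k,'foot',(g-.041*(RR@sd)).round(3),'mouth',(g+.033*(RR@sd)).round(3))
E
python3 plan2.py
```

```text
[5.058e-01 3.792e-01 2.227e-01 3.136e-01 7.630e-02 4.620e-02 1.000e-04] [ 0.1  0.2  0.6 -0.1 -0.3 -0.1 -0.3 -0.1 -0.2 -0.1  0.4  0.3 -0.1 -0.1
 -0.3 -0.   0.1 -0.2]
fk err mm [-0.  -0.1 -0. ]
retreat [-5.92  3.37  6.62] [-0.462  0.405  2.356  3.24   0.42   1.516] 1.1102230246251565e-15
s at place [-0.986 -0.166  0.   ]
pre [ 0.356  0.47   2.241  3.524  0.354 -1.796] 8.827555353363437e-11
[[-0.095, 0.026, 0.118], [0.71, 1.43, 0.87]] tcp [ 0.503 -0.161  0.109] tilt 47.0 wr [ 0.3  -0.05  0.32] cam [ 0.36 -0.1   0.14] turn 8.8
[[-0.097, 0.025, 0.115], [0.65, 1.46, 0.86]] tcp [ 0.509 -0.147  0.117] tilt 48.0 wr [ 0.3  -0.04  0.33] cam [ 0.36 -0.09  0.15] turn 8.7
[[-0.099, 0.024, 0.113], [0.59, 1.48, 0.83]] tcp [ 0.515 -0.132  0.126] tilt 50.0 wr [ 0.3  -0.03  0.33] cam [ 0.36 -0.09  0.16] turn 8.7
[[-0.1, 0.023, 0.111], [0.53, 1.51, 0.79]] tcp [ 0.52  -0.117  0.133] tilt 51.0 wr [ 0.3  -0.02  0.33] cam [ 0.36 -0.09  0.17] turn 8.7
[[-0.102, 0.023, 0.109], [0.47, 1.53, 0.73]] tcp [ 0.525 -0.101  0.141] tilt 52.0 wr [ 0.3  -0.01  0.33] cam [ 0.36 -0.09  0.18] turn 8.7
[[-0.103, 0.022, 0.10
[... 3200 characters left out ...]
oot [ 0.552 -0.02   0.156] mouth [0.521 0.04  0.185]
13 foot [ 0.556 -0.003  0.158] mouth [0.519 0.056 0.181]
14 foot [0.56  0.015 0.158] mouth [0.517 0.073 0.176]
15 foot [0.563 0.034 0.157] mouth [0.515 0.088 0.171]
16 foot [0.565 0.054 0.155] mouth [0.512 0.104 0.164]
17 foot [0.567 0.074 0.151] mouth [0.508 0.119 0.157]
18 foot [0.567 0.096 0.146] mouth [0.504 0.135 0.148]
19 foot [0.567 0.118 0.14 ] mouth [0.5  0.15 0.14]
20 foot [0.566 0.141 0.132] mouth [0.495 0.164 0.131]
21 foot [0.563 0.164 0.124] mouth [0.49  0.179 0.121]
22 foot [0.558 0.187 0.114] mouth [0.485 0.193 0.112]
23 foot [0.553 0.211 0.104] mouth [0.479 0.208 0.102]
24 foot [0.545 0.234 0.093] mouth [0.473 0.222 0.093]
```

{"op": "carry_out", "data": {"moves": [[[0,0,0],[-0.3,0.17,0.5],0.1],[[0,0,0],[-0.6,0.34,0.65],0.1],[[0,0,0],[-0.72,0.41,0.8],0.1],[[0,0,0],[-0.72,0.41,0.78],0.1],[[0,0,0],[-0.72,0.41,0.78],0.1],[[0,0,0],[-0.72,0.41,0.78],0.1],[[0,0,0],[-0.72,0.41,0.78],0.1],[[0,0,0],[-0.72,0.41,0.78],0.1],[[0,0,0],[-0.7,0.4,0.77],0.1]]}}

```text
time_s: 9.32
tcp_pos: [0.4952, -0.1752, 0.1004]
eef_rot: [0.234, 0.891, -0.1, 0.376]
wrist_force: [0.8, 0.3, -1.2]
finger_gap: 0.0246
gripper_force: 36.0
```

{"op": "carry_out", "data": {"moves": [[[-0.095,0.026,0.118],[0.71,1.43,0.87],0.1],[[-0.097,0.025,0.115],[0.65,1.46,0.86],0.1],[[-0.099,0.024,0.113],[0.59,1.48,0.83],0.1],[[-0.1,0.023,0.111],[0.53,1.51,0.79],0.1],[[-0.102,0.023,0.109],[0.47,1.53,0.73],0.1],[[-0.103,0.022,0.107],[0.41,1.55,0.66],0.1],[[-0.104,0.022,0.106],[0.36,1.57,0.57],0.1],[[-0.105,0.022,0.104],[0.31,1.59,0.48],0.1],[[-0.105,0.022,0.103],[0.26,1.61,0.37],0.1],[[-0.105,0.022,0.102],[0.22,1.63,0.25],0.1]]}}

```text
time_s: 10.58
tcp_pos: [0.5405, -0.0212, 0.1643]
eef_rot: [-0.454, 0.761, -0.328, 0.327]
wrist_force: [-0.8, -0.2, -1.4]
finger_gap: 0.0249
gripper_force: 35.9
```

{"op": "carry_out", "data": {"moves": [[[-0.106,0.022,0.102],[0.18,1.65,0.13],0.1],[[-0.106,0.022,0.102],[0.13,1.68,0.01],0.1],[[-0.105,0.022,0.103],[0.09,1.7,-0.11],0.1],[[-0.105,0.022,0.103],[0.04,1.73,-0.24],0.1],[[-0.105,0.022,0.104],[-0.01,1.75,-0.36],0.1],[[-0.104,0.022,0.106],[-0.06,1.78,-0.48],0.1],[[-0.103,0.021,0.108],[-0.12,1.8,-0.59],0.1],[[-0.103,0.02,0.11],[-0.19,1.82,-0.69],0.1],[[-0.102,0.019,0.112],[-0.27,1.84,-0.78],0.1],[[-0.1,0.018,0.114],[-0.34,1.86,-0.86],0.1]]}}

```text
time_s: 11.82
tcp_pos: [0.5349, 0.1548, 0.1242]
eef_rot: [0.883, -0.211, 0.404, -0.115]
wrist_force: [-0.2, -0.3, -0.8]
finger_gap: 0.0245
gripper_force: 35.9
```

{"op": "carry_out", "data": {"moves": [[[-0.099,0.017,0.117],[-0.43,1.87,-0.92],0.1],[[-0.097,0.015,0.119],[-0.52,1.87,-0.97],0.1],[[-0.095,0.013,0.122],[-0.6,1.87,-1.01],0.1],[[-0.093,0.01,0.124],[-0.69,1.86,-1.02],0.1],[[0,0,0],[0,0,0],0.1]]}}

```text
time_s: 12.45
tcp_pos: [0.5124, 0.2296, 0.0849]
eef_rot: [0.923, 0.08, 0.374, -0.033]
wrist_force: [-0.1, 0.3, -1.3]
finger_gap: 0.0245
gripper_force: 36.0
```

```bash
python3 - <<'E'
from h import *
from kin import toolR
s=r.sense();print(s['time_s'],s['tcp_pos'],np.round(s['joint_pos'],3),s['finger_gap'],s['gripper_force'],s['wrist_force'])
Rm=R.from_quat(s['eef_rot']).as_matrix()
print('turn',R.from_matrix(toolR(9.7,44.4,1)@Rm.T).as_rotvec().round(3))
a=cv2.cvtColor(r.camera("scene"),cv2.COLOR_RGB2BGR)[60:220,230:430];b=cv2.cvtColor(r.camera("top"),cv2.COLOR_RGB2BGR)[130:290,70:270]
cv2.imwrite('pics/pre.png',np.hstack([cv2.resize(a,(400,320),interpolation=2),cv2.resize(b,(400,320),interpolation=2)]))
E
```

```text
12.45 [0.51237946 0.22956508 0.0848727 ] [ 0.355  0.47   2.241  3.508  0.354 -1.784] 0.02453694098652911 35.96277415752411 [-0.10069833  0.30648184 -1.27594307]
turn [-0.001 -0.004 -0.004]
```

View pics/pre.png

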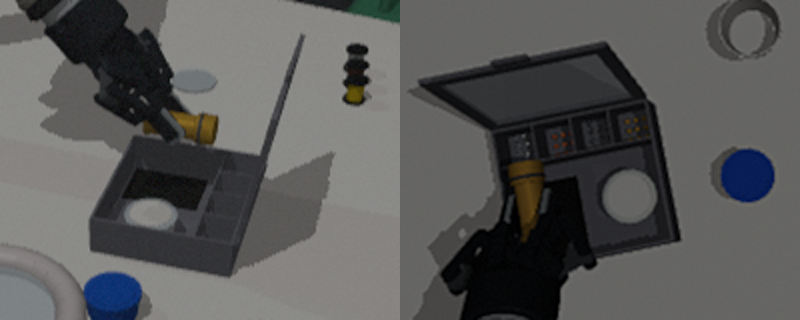

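The stacker is held level over the free half, mouth toward the robot, with its foot end near (132,214) in the full top image. I'll check that against the prediction.

```bash
python3 - <<'E'
from h import *
t=cam("top");s=cam("scene");print('foot',proj(t,[.545,.234,.093]),'mouth',proj(t,[.473,.222,.093]),'scene foot',proj(s,[.545,.234,.093]))
O=np.array([.529,.190,0]);Rz=R.from_euler('z',9.7,degrees=True).as_matrix()
for l in([-.074,.081,.043],[-.074,-.081,.043],[.074,-.081,.043],[.033,.078,.04],[.033,-.078,.04],[-.071,.078,.003],[-.071,0.078,.043]):
    print(l,'top',proj(t,O+Rz@l),'scene',proj(s,O+Rz@l))
E
```

```text
foot [132.  211.8] mouth [138.  249.7] scene foot [336.5 125.1]
[-0.074, 0.081, 0.043] top [128.5 265.2] scene [297.1 128. ]
[-0.074, -0.081, 0.043] top [208.3 249.8] scene [273.5 169.9]
[0.074, -0.081, 0.043] top [195.6 178.1] scene [345.5 184. ]
[0.033, 0.078, 0.04] top [122.2 212.7] scene [343.3 137.8]
[0.033, -0.078, 0.04] top [197.9 198.2] scene [325.3 180.3]
[-0.071, 0.078, 0.003] top [136.5 262.7] scene [297.8 143.8]
[-0.071, 0.078, 0.043] top [129.8 263.5] scene [298.  128.9]
```

{"op": "carry_out", "data": {"moves": [[[0,0,0],[0,-0.08,-0.9],0.1],[[0,0,0],[0,0,-0.9],0.1],[[0,0,0],[0,0,-0.9],0.1],[[0,0,0],[0,0,-0.9],0.1],[[0,0,0],[0,0,-0.9],0.1],[[0,0,0],[0,0,-0.8],0.1],[[0,0,0],[0,0,-0.6],0.1],[[0,0,0],[0,0,-0.4],0.1],[[0,0,0],[0,0,-0.3],0.1],[[0,0,0],[0,0,0],0.1]]}}

```text
time_s: 13.8
tcp_pos: [0.5129, 0.2281, 0.0189]
eef_rot: [0.923, 0.079, 0.375, -0.033]
wrist_force: [-0.5, 0.1, -1.4]
finger_gap: 0.0248
gripper_force: 36.0
```

{"op": "carry_out", "data": {"moves": [[[0,0,0],[0,0,-0.15],0.1],[[0,0,0],[0,0,-0.1],0.1],[[0,0,0],[0,0,0],0.1]]}}

```text
time_s: 14.18
tcp_pos: [0.5133, 0.2283, 0.0172]
eef_rot: [0.923, 0.079, 0.376, -0.033]
wrist_force: [-2.2, -0.1, 3.9]
finger_gap: 0.0248
gripper_force: 35.8
```

{"op": "carry_out", "data": {"moves": [[[0,0,0],[0,0,0],0.31],[[0,0,0],[0,0,0],0.34],[[0,0,0],[0,0,0],0.37],[[0,0,0],[0,0,0],0.41],[[0,0,0],[0,0,0],0.44],[[0,0,0],[0,0,0],0.44]]}}

```text
time_s: 14.92
tcp_pos: [0.5138, 0.2286, 0.0175]
eef_rot: [0.923, 0.079, 0.376, -0.033]
wrist_force: [-0.2, 1.2, 6.2]
finger_gap: 0.0372
gripper_force: 0.0
```

```bash
python3 - <<'E'
from h import *
s=snap("wrist","w3.png");print(s['wrist_force'],s['finger_gap'])
b=cv2.cvtColor(r.camera("scene"),cv2.COLOR_RGB2BGR)[60:220,230:430]
w=cv2.imread('pics/w3.png');cv2.imwrite('pics/w3b.png',np.hstack([cv2.resize(b,(375,300),interpolation=2),cv2.resize(w,(400,300))]))
E
```

```text
[-0.18081019  1.2397723   6.17238849] 0.03722691153007579
```

View pics/w3b.png

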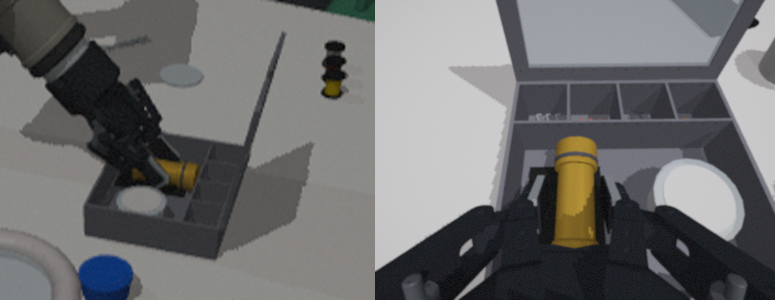

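The stacker lies flat in the free half, beside the pot at about (698,190) in the wrist view. The lid is still open. Next I back out along the tool axis and plan the move to behind the lid.

{"op": "carry_out", "data": {"moves": [[[0,0,0],[-0.2,-0.03,0.3],0.44],[[0,0,0],[-0.7,-0.12,0.72],0.44],[[0,0,0],[-1.03,-0.18,1.07],0.44],[[0,0,0],[-1.03,-0.18,1.07],0.44],[[0,0,0],[-1.03,-0.18,1.07],0.44],[[0,0,0],[-1.03,-0.18,1.07],0.3],[[0,0,0],[-1.03,-0.18,1.07],0.1]]}}

```text
time_s: 15.9
tcp_pos: [0.4514, 0.2175, 0.0811]
eef_rot: [0.923, 0.079, 0.375, -0.033]
wrist_force: [-0.1, 0.8, 0.2]
finger_gap: 0.0096
gripper_force: 0.0
```

```bash
cat > plan3.py <<'E'
from path import *
from h import *
s=r.sense();q=np.array(s['joint_pos']);p,Rm,_=fk(q,P);print(s['time_s'],s['tcp_pos'],q.round(3),'err',((p-s['tcp_pos'])*1000).round(1))
O=np.array([.529,.190,0]);Bz=R.from_euler('z',9.7,degrees=True).as_matrix()
tgt=O+Bz@[.20,0,.24]
Rt=toolR(9.7,0,0);qb,e=ik(tgt,Rt,[.2,.8,1.2,0,1.1,-1.54]);print('tgt',tgt.round(3),qb.round(3),e)
N=24;T=np.linspace(0,1,N+1);B=np.sin(np.pi*T)
Q=np.array([q+(qb-q)*t for t in T]);Q[:,1]-=.45*B;Q[:,2]-=.1*B;Q[:,4]+=.2*B
rows(Q)
c=cam('top');s2=cam('scene')
for a in(1.7,1.8,1.9,2.0,2.05):
    E_=O+Bz@[.074-.157*np.cos(a),0,.043+.157*np.sin(a)];print(a,'tab top',proj(c,E_),'scene corner',proj(s2,O+Bz@[.074-.148*np.cos(a),.081,.043+.148*np.sin(a)]))
E
python3 plan3.py
```

```text
15.9 [0.4513815  0.21749427 0.08112223] [ 0.39   0.438  2.392  3.477  0.471 -1.714] err [ 0.1 -0.1 -0.1]
tgt [0.726 0.224 0.24 ] [ 0.198  0.833  0.642  0.     1.667 -1.542] 4.161596084655217e-15
[[0.015, -0.212, 0.115], [6.37, 3.85, 7.16]] tcp [0.515 0.256 0.153] tilt 56.0 wr [0.26 0.19 0.33] cam [0.45 0.24 0.3 ] turn 13.8
[[0.008, -0.214, 0.111], [4.73, 3.79, 8.31]] tcp [0.563 0.294 0.236] tilt 68.0 wr [0.29 0.2  0.35] cam [0.47 0.27 0.37] turn 13.8
[[0.0, -0.213, 0.108], [2.91, 3.61, 8.91]] tcp [0.592 0.33  0.325] tilt 79.0 wr [0.31 0.2  0.38] cam [0.47 0.29 0.43] turn 13.7
[[-0.009, -0.209, 0.106], [1.1, 3.34, 8.92]] tcp [0.603 0.363 0.414] tilt 90.0 wr [0.33 0.21 0.41] cam [0.47 0.31 0.5 ] turn 13.4
[[-0.021, -0.202, 0.103], [-0.53, 3.04, 8.37]] tcp [0.597 0.394 0.498] tilt 99.0 wr [0.35 0.21 0.45] cam [0.45 0.33 0.55] turn 13.0
[[-0.034, -0.193, 0.1], [-1.83, 2.73, 7.36]] tcp [0.579 0.421 0.571] tilt 106.0 wr [0.36 0.21 0.48] cam [0.44 0.34 0.6 ] turn 12.6
[[-0.047, -0.182, 0.095], [-2.69, 2.43, 6.02]] tcp [0.552 0.445 0.631] tilt 111.0 wr [0.38 0.21 0.52] cam [0.41 0.36 0.64] t
[... 2043 characters left out ...]
0.271 0.276] tilt 9.0 wr [0.7  0.22 0.59] cam [0.62 0.23 0.41] turn 8.7
[[-0.149, 0.01, -0.028], [2.54, -4.7, -3.65]] tcp [0.726 0.224 0.24 ] tilt nan wr [0.73 0.22 0.55] cam [0.64 0.21 0.38] turn 8.7
1.7 tab top [127.2 160.6] scene corner [379.4  77.8]
1.8 tab top [126.3 152. ] scene corner [386.7  80.1]
1.9 tab top [125.9 144. ] scene corner [393.7  83. ]
2.0 tab top [125.8 136.6] scene corner [400.3  86.6]
2.05 tab top [125.9 133.1] scene corner [403.5  88.6]path.py:9: RuntimeWarning: invalid value encountered in arccos
  print(out[-1],'tcp',pb.round(3),'tilt',np.degrees(np.arccos(-Rb[2,2])).round(),'wr',w.round(2),'cam',cam.round(2),'turn',np.degrees(np.linalg.norm(out[-1][0])).round(1))
```

```bash
sed -i "s/^N=24.*/N=30;T=np.linspace(0,1,N+1);B=np.sin(np.pi*T**1.0)/; s/^Q=np.*/Q=np.array([q+(qb-q)*t for t in T]);Q[:,1]-=.3*np.sin(np.pi*T**.8);Q[:,2]+=.35*np.sin(np.pi*T**.8);Q[:,4]+=.05*B/" plan3.py; python3 plan3.py 2>/dev/null | head -33
```

```text
15.9 [0.4513815  0.21749427 0.08112223] [ 0.39   0.438  2.392  3.477  0.471 -1.714] err [ 0.1 -0.1 -0.1]
tgt [0.726 0.224 0.24 ] [ 0.198  0.833  0.642  0.     1.667 -1.542] 4.161596084655217e-15
[[-0.012, -0.09, 0.095], [0.74, 1.37, 3.21]] tcp [0.459 0.231 0.113] tilt 49.0 wr [0.23 0.17 0.32] cam [0.41 0.22 0.27] turn 7.5
[[-0.01, -0.093, 0.096], [1.23, 1.9, 3.06]] tcp [0.471 0.25  0.144] tilt 54.0 wr [0.23 0.17 0.33] cam [0.41 0.24 0.3 ] turn 7.7
[[-0.009, -0.094, 0.096], [1.13, 2.16, 3.06]] tcp [0.482 0.272 0.174] tilt 59.0 wr [0.23 0.17 0.34] cam [0.41 0.25 0.32] turn 7.7
[[-0.009, -0.094, 0.097], [0.91, 2.34, 3.05]] tcp [0.492 0.295 0.205] tilt 64.0 wr [0.24 0.17 0.34] cam [0.4  0.27 0.34] turn 7.8
[[-0.009, -0.093, 0.098], [0.65, 2.45, 3.0]] tcp [0.498 0.32  0.235] tilt 68.0 wr [0.25 0.17 0.35] cam [0.4  0.29 0.36] turn 7.8
[[-0.01, -0.091, 0.099], [0.37, 2.5, 2.9]] tcp [0.502 0.345 0.264] tilt 72.0 wr [0.26 0.18 0.36] cam [0.4  0.3  0.38] turn 7.7
[[-0.012, -0.09, 0.099], [0.1, 2.5, 2.74]] tcp [0.503 0.37  0.291] tilt 76.0 wr [0.27 0.18 0.37] cam [0.39 0.32 0.4 ] turn 7.7
[[-0.
[... 2356 characters left out ...]
, -0.041, 0.021], [2.84, -2.97, -1.12]] tcp [0.611 0.361 0.252] tilt 27.0 wr [0.66 0.23 0.53] cam [0.55 0.28 0.38] turn 6.7
[[-0.109, -0.04, 0.011], [2.94, -3.2, -0.82]] tcp [0.64  0.329 0.243] tilt 20.0 wr [0.68 0.23 0.54] cam [0.57 0.27 0.38] turn 6.7
[[-0.11, -0.039, 0.001], [2.96, -3.38, -0.49]] tcp [0.67  0.295 0.239] tilt 13.0 wr [0.69 0.23 0.54] cam [0.6  0.25 0.38] turn 6.7
[[-0.111, -0.038, -0.009], [2.89, -3.53, -0.12]] tcp [0.699 0.26  0.237] tilt 7.0 wr [0.71 0.23 0.55] cam [0.62 0.23 0.38] turn 6.7
[[-0.111, -0.037, -0.018], [2.74, -3.62, 0.26]] tcp [0.726 0.224 0.24 ] tilt nan wr [0.73 0.22 0.55] cam [0.64 0.21 0.38] turn 6.8
1.7 tab top [127.2 160.6] scene corner [379.4  77.8]
```

{"op": "carry_out", "data": {"moves": [[[-0.012,-0.09,0.095],[0.74,1.37,3.21],0],[[-0.01,-0.093,0.096],[1.23,1.9,3.06],0],[[-0.009,-0.094,0.096],[1.13,2.16,3.06],0],[[-0.009,-0.094,0.097],[0.91,2.34,3.05],0],[[-0.009,-0.093,0.098],[0.65,2.45,3.0],0],[[-0.01,-0.091,0.099],[0.37,2.5,2.9],0],[[-0.012,-0.09,0.099],[0.1,2.5,2.74],0],[[-0.014,-0.088,0.1],[-0.16,2.44,2.52],0],[[-0.017,-0.085,0.101],[-0.38,2.33,2.25],0],[[-0.021,-0.082,0.101],[-0.55,2.17,1.93],0]]}}

```text
time_s: 17.15
tcp_pos: [0.4916, 0.4397, 0.3586]
eef_rot: [0.532, 0.52, 0.658, -0.119]
wrist_force: [-0.7, 0.9, 0.3]
finger_gap: 0.0
gripper_force: 0.0
```

{"op": "carry_out", "data": {"moves": [[[-0.025,-0.08,0.101],[-0.67,1.97,1.56],0],[[-0.03,-0.076,0.1],[-0.73,1.72,1.17],0],[[-0.036,-0.073,0.099],[-0.71,1.44,0.76],0],[[-0.042,-0.07,0.097],[-0.63,1.13,0.34],0],[[-0.048,-0.067,0.094],[-0.47,0.8,-0.07],0],[[-0.054,-0.064,0.091],[-0.26,0.45,-0.46],0],[[-0.061,-0.061,0.087],[0.01,0.08,-0.82],0],[[-0.067,-0.058,0.082],[0.33,-0.29,-1.12],0],[[-0.074,-0.055,0.077],[0.68,-0.67,-1.37],0],[[-0.08,-0.053,0.07],[1.05,-1.04,-1.56],0]]}}

```text
time_s: 18.4
tcp_pos: [0.4782, 0.4948, 0.3418]
eef_rot: [0.052, 0.852, 0.508, -0.116]
wrist_force: [-0.8, 1.3, 0.4]
finger_gap: -0.0002
gripper_force: 0.0
```

{"op": "carry_out", "data": {"moves": [[[-0.086,-0.05,0.063],[1.43,-1.41,-1.67],0],[[-0.091,-0.048,0.056],[1.79,-1.77,-1.7],0],[[-0.096,-0.046,0.048],[2.13,-2.11,-1.66],0],[[-0.1,-0.044,0.039],[2.42,-2.42,-1.55],0],[[-0.104,-0.042,0.03],[2.67,-2.71,-1.37],0],[[-0.107,-0.041,0.021],[2.84,-2.97,-1.12],0],[[-0.109,-0.04,0.011],[2.94,-3.2,-0.82],0],[[-0.11,-0.039,0.001],[2.96,-3.38,-0.49],0],[[-0.111,-0.038,-0.009],[2.89,-3.53,-0.12],0],[[-0.111,-0.037,-0.018],[2.74,-3.62,0.26],0]]}}

```text
time_s: 19.65
tcp_pos: [0.7271, 0.2231, 0.2399]
eef_rot: [-0.085, 0.996, -0.002, 0.001]
wrist_force: [-0.3, -0.5, 0.2]
finger_gap: -0.0
gripper_force: 0.0
```

```bash
python3 - <<'E'
from h import *
from kin import toolR
s=r.sense();print(s['time_s'],s['tcp_pos'],np.round(s['joint_pos'],3),s['wrist_force'])
Rm=R.from_quat(s['eef_rot']).as_matrix()
print('turn',R.from_matrix(toolR(9.7,0,0)@Rm.T).as_rotvec().round(3))
a=cv2.cvtColor(r.camera("scene"),cv2.COLOR_RGB2BGR)[40:240,230:480];b=cv2.cvtColor(r.camera("top"),cv2.COLOR_RGB2BGR)[110:290,70:250]
cv2.imwrite('pics/lid1.png',np.hstack([cv2.resize(a,(400,320),interpolation=2),cv2.resize(b,(320,320),interpolation=2)]))
E
```

```text
19.65 [0.72708746 0.22312447 0.23985645] [ 0.199  0.832  0.644 -0.003  1.665 -1.542] [-0.34029209 -0.50229132  0.18847364]
turn [ 0.003  0.002 -0.   ]
```

View pics/lid1.png

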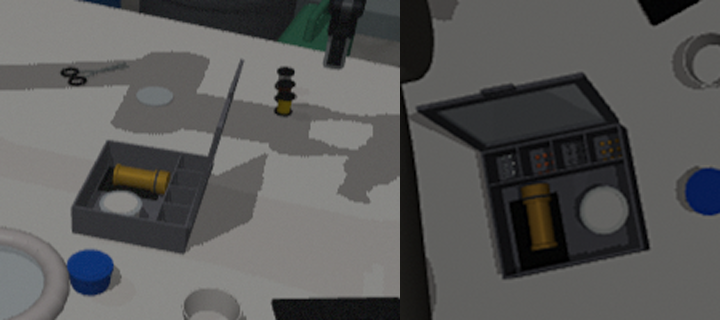

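The stacker lies flat, clear of the pot and the walls (mouth end near (545,245), foot near (537,187) in the crop). The lid leans about 1.7 rad. Lowering shut fingers behind it and pulling.

{"op": "carry_out", "data": {"moves": [[[0,0,0],[0,0,-3],0],[[0,0,0],[0,0,-3],0],[[0,0,0],[0,0,-3],0],[[0,0,0],[-1.97,-0.34,0],0],[[0,0,0],[-1.97,-0.34,0],0],[[0,0,0],[-1.48,-0.25,0],0],[[0,0,0],[-1.38,-0.23,0],0],[[0,0,0],[-1.38,-0.23,0],0],[[0,0,0],[-1.38,-0.23,0],0],[[0,0,0],[-1.38,-0.23,0],0]]}}

```text
time_s: 21.0
tcp_pos: [0.6161, 0.2063, 0.15]
eef_rot: [-0.085, 0.996, 0.001, 0.001]
wrist_force: [1.2, -0.3, -0.3]
finger_gap: 0.0001
gripper_force: 0.0
```

{"op": "carry_out", "data": {"moves": [[[0,0,0],[-1.87,-0.32,-0.1],0],[[0,0,0],[-1.87,-0.32,-0.1],0],[[0,0,0],[-1.77,-0.3,-0.76],0],[[0,0,0],[-1.77,-0.3,-0.76],0],[[0,0,0],[-1.15,-0.2,-0.96],0],[[0,0,0],[-1.15,-0.2,-0.96],0],[[0,0,0],[0,0,0],0]]}}

```text
time_s: 21.88
tcp_pos: [0.5197, 0.1895, 0.1129]
eef_rot: [-0.085, 0.996, 0.001, -0.001]
wrist_force: [1.1, 0.5, 0.0]
finger_gap: 0.0002
gripper_force: 0.0
```

{"op": "carry_out", "data": {"moves": [[[0,0,0],[-0.84,-0.14,-1.28],0],[[0,0,0],[-0.84,-0.14,-1.28],0],[[0,0,0],[-0.4,-0.07,-0.97],0],[[0,0,0],[-0.4,-0.07,-0.97],0],[[0,0,0],[-0.13,-0.02,-0.8],0],[[0,0,0],[-0.13,-0.02,-0.6],0],[[0,0,0],[0,0,-0.3],0],[[0,0,0],[0,0,0],0]]}}

```text
time_s: 22.88
tcp_pos: [0.4943, 0.1844, 0.0507]
eef_rot: [-0.084, 0.996, -0.0, 0.0]
wrist_force: [-0.7, 0.4, -0.6]
finger_gap: 0.0001
gripper_force: 0.0
```

{"op": "carry_out", "data": {"moves": [[[0,0,0],[-0.5,-0.1,-0.1],0],[[0,0,0],[-0.5,-0.1,-0.1],0],[[0,0,0],[0,0,-0.1],0],[[0,0,0],[0,0,0],0]]}}

```text
time_s: 23.38
tcp_pos: [0.484, 0.1824, 0.048]
eef_rot: [-0.085, 0.996, -0.0, -0.0]
wrist_force: [-1.5, -0.9, 1.3]
finger_gap: 0.0002
gripper_force: 1.0
```

```bash
python3 - <<'E'
from h import *
s=r.sense();print(s['time_s'],s['tcp_pos'],s['wrist_force'])
a=cv2.cvtColor(r.camera("scene"),cv2.COLOR_RGB2BGR)[80:230,240:440]
b=cv2.cvtColor(r.camera("wrist"),cv2.COLOR_RGB2BGR)
cv2.imwrite('pics/lid2.png',np.hstack([cv2.resize(a,(400,300),interpolation=2),cv2.resize(b,(400,300))]))
E
```

```text
23.375 [0.4839652  0.18242363 0.04803845] [-1.48903575 -0.85370792  1.32169198]
```

View pics/lid2.png

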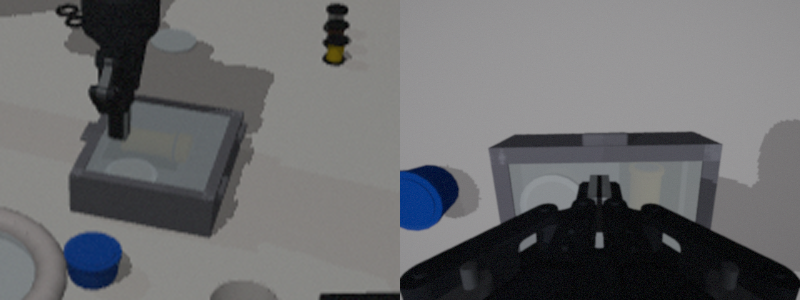

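The lid is essentially flat, with the stacker visible under the clear panel. Pressing until a firm contact confirms it is fully shut.

{"op": "carry_out", "data": {"moves": [[[0,0,0],[-0.6,-0.1,-0.1],0],[[0,0,0],[-0.6,-0.1,-0.1],0],[[0,0,0],[0,0,-0.1],0],[[0,0,0],[0,0,0],0]]}}

```text
time_s: 23.98
tcp_pos: [0.4761, 0.1811, 0.0477]
eef_rot: [-0.084, 0.996, 0.0, 0.005]
wrist_force: [2.2, 0.0, 17.2]
finger_gap: -0.0001
gripper_force: 8.7
```

Firm stop at 17 N and z = 47.7 mm, which is the lid top resting on the rim. Retreating upward.

{"op": "carry_out", "data": {"moves": [[[0,0,0],[0,0,0.5],0],[[0,0,0],[0,0,1.5],0],[[0,0,0],[0,0,3],0],[[0,0,0],[0,0,4],0],[[0,0,0],[-1,0,4],0],[[0,0,0],[-1,0,4],0],[[0,0,0],[0,0,0],0],[[0,0,0],[0,0,0],0]]}}

```text
time_s: 24.98
tcp_pos: [0.4519, 0.1804, 0.2146]
eef_rot: [-0.085, 0.996, -0.0, -0.0]
wrist_force: [-0.2, -0.1, -0.2]
finger_gap: 0.0002
gripper_force: 0.0
```

```bash
python3 - <<'E'
from h import *
s=r.sense();print(s['time_s'],s['tcp_pos'],s['wrist_force'])
a=cv2.cvtColor(r.camera("scene"),cv2.COLOR_RGB2BGR)
cv2.imwrite('pics/end.png',np.vstack([cv2.resize(a,(560,420))]))
E
```

```text
24.975 [0.4518562  0.18035133 0.21456708] [-0.24078587 -0.11079697 -0.1796457 ]
```

View pics/end.png

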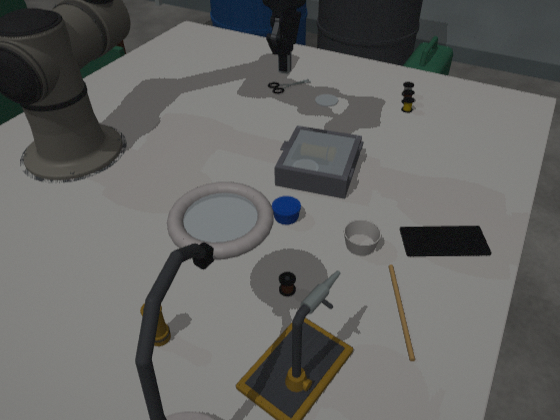

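The box at (320,160) is shut with the stacker inside. The lamp, vise, spool (287,284) and cup (362,237) look unmoved.

```bash
python3 -c "
from workcell import r
print(r.sign_off())"
```

```text
the job is handed in; nothing more can be done
None
```

The stacker lies on its side in the free half of the bay beside the pot, the lid is pressed fully shut, the lamp, vise, spool and cup look unmoved, and I handed the job in at about 25 s.

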